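# Push the top tray home and draw out the middle tray of a slide cabinet

### The job

The top tray of the low microscope-slide cabinet was left part-way out and covers the pulls below. Push it fully home, then hook a fingertip behind the upturned lip of the middle tray's pull and draw that tray steadily, without a jerk, all the way out to its stop. Do not pinch the pulls, keep the bottom tray shut, and leave the bottle, tube rack and slide carton as they stand.

Things in the scene. Friction and masses are not known exactly. Their poses are not given: they have to be found in the camera images.
- cabinet: Low grey steel slide cabinet, 225 deep (x) x 346 wide (y) x 86 high mm, fixed. Origin: centre of its underside, on the bench; x points from front to back (front face at x = -112.5 mm), z up. Three flat aluminium trays, 308 wide x 200 deep, slide out of the front along its -x, stacked at 25 mm pitch. Each has one pull, at a different y, so with all trays shut every pull is open from above.
- tray_top (a joint): How far the top tray is drawn out along the cabinet's -x, in m: 0 fully home, 0.150 at its outer stop (both solid). Resists with about 2.5 N of friction plus light damping; stays where it is left. Starts 60 to 120 mm out; it then covers the pulls of the trays under it.
- lip_top (a point): Upturned lip of the top tray's pull: plate 4 (x) x 92 (y) x 22 (z) mm, axes as the cabinet's, origin at its centre, at cabinet x = -158.5 (tray home), y = +100; top edge 80 mm above the bench. It stands at the end of a shelf 47 mm out from the tray front. The finger channel, open on top, is on its +x side: 44 mm long in x, 92 wide, its floor 7 mm below the origin.
- tray_mid (a joint): How far the middle tray is drawn out along the cabinet's -x, in m: 0 fully home, 0.150 at its outer stop (both solid). Resists with about 2.5 N of friction plus light damping; stays where it is left. Starts home.
- lip_mid (a point): Upturned lip of the middle tray's pull: plate 4 (x) x 92 (y) x 22 (z) mm, axes as the cabinet's, origin at its centre, at cabinet x = -158.5 (tray home), y = 0; top edge 55 mm above the bench. It stands at the end of a shelf 47 mm out from the tray front. The finger channel, open on top, is on its +x side: 44 mm long in x, 92 wide, its floor 7 mm below the origin.
- tray_bot (a joint): How far the bottom tray is drawn out along the cabinet's -x, in m: 0 fully home, 0.150 at its outer stop (both solid). Resists with about 2.5 N of friction plus light damping; stays where it is left. Starts home.
- lip_bot (a point): Upturned lip of the bottom tray's pull: plate 4 (x) x 92 (y) x 22 (z) mm, axes as the cabinet's, origin at its centre, at cabinet x = -158.5 (tray home), y = -100; top edge 30 mm above the bench. It stands at the end of a shelf 47 mm out from the tray front. The finger channel, open on top, is on its +x side: 44 mm long in x, 92 wide, its floor 7 mm below the origin.
- label_top (a point): Steel label holder, 3 thick x 92 x 22 mm, fixed flat on the outer (-x) face of the top tray's lip; origin at its centre, 3.5 mm in -x from the lip's; its outer face is 1.5 mm further. It moves with the tray. (In the rules tray_top_c3 is the lip plate, tray_top_c4 this holder.)
- label_mid (a point): Steel label holder, 3 thick x 92 x 22 mm, fixed flat on the outer (-x) face of the middle tray's lip; origin at its centre, 3.5 mm in -x from the lip's; its outer face is 1.5 mm further. It moves with the tray. (In the rules tray_mid_c3 is the lip plate, tray_mid_c4 this holder.)
- amber_bottle: Loose bystander: amber glass reagent bottle, 42 mm diameter, 85 high, beside the trays' path on the cabinet's +y side; origin at the centre of its underside.
- tube_rack: Loose bystander: blue plastic tube rack, 75 x 150 x 28 mm (42 mm high with the tubes standing in it), beside the trays' path on the cabinet's -y side; origin at the centre of its underside.
- slide_box: Loose bystander: white carton of slides, 52 x 82 x 30 mm, lying on the bench in front of the bottle, clear of the trays' path; origin at the centre of its underside.

How it is judged (in metres and radians):
On the way, in this order (a step that is already met when the one before it is completed fails the run):
1. the top tray is fully home (within 5 mm) while the middle tray is still in (value of joint tray_top below 0.005 m and value of joint tray_mid below 0.02 m), for 0.2 s.
2. the middle tray is on its way out, drawn by a fingertip behind its lip (value of joint tray_mid above 0.03 m and contact force between the fingers and tray_mid_c3 above 0.5 N), for 0.1 s.
At the end, for the whole second after the job is handed in: The middle tray is out to its stop (within 8 mm) and at rest, the top and bottom trays are home (within 5 mm), and the bottle, tube rack and carton stand where they stood (within 15 mm) and upright (value of joint tray_mid above 0.142 m and value of joint each of tray_top, tray_bot below 0.005 m and velocity of joint tray_mid below 0.01 m/s and distance of each of amber_bottle, tube_rack, slide_box from where it was at the start of the episode below 0.015 m and angle between each of amber_bottle, tube_rack, slide_box's own z axis and vertical below 0.2 rad); the robot touches nothing.
It fails at once if a pull is pinched (fingers press on the inner and the outer face of a lip at once, over 2 N each) ((contact force between the fingers and tray_top_c3 above 2 N and contact force between the fingers and tray_top_c4 above 2 N) or (contact force between the fingers and tray_mid_c3 above 2 N and contact force between the fingers and tray_mid_c4 above 2 N)).
It fails at once if the bottom tray is drawn out by more than 10 mm (value of joint tray_bot above 0.01 m).
It fails at once if the middle tray is jerked out (faster than 0.5 m/s) (velocity of joint tray_mid above 0.5 m/s).
It fails at once if the bottle, tube rack or carton is moved by more than 15 mm or lifted (distance of any of amber_bottle, tube_rack, slide_box from where it was at the start of the episode above 0.015 m).
It also fails if it takes over 38 s, if anything falls off the work surface, if the arm or the gripper's body presses on something with over 40 N, if the wrist force passes 120 N, or if a joint passes its speed limit or range.

### The arm

A 6-joint arm with a two-finger parallel gripper is mounted at the origin on the work surface. World frame = base frame: x ahead of the robot, y to its left, z up, the work surface at z = 0. Lengths are in mm, angles in rad, forces in N, time in s.
With the tool pointing down it reaches from about 325 to 850 mm from the base axis. Payload 15.5 kg.
Tool frame: the origin (TCP) lies between the finger pads; the fingertips stand 8 mm ahead of it and the grasp point (between the pads) lies 11 mm behind it; z points along the fingers, y is the direction in which the jaws open and shut (so a half turn about z gives the same grasp; the last joint's range is limited). The gripper opens to 91 mm and grips with 3 to 60 N. Pads are 32 mm wide; open, the fingers measure 118 mm over their backs; the gripper's body (76 mm by 178 mm) begins 60 mm behind the grasp point.
Start: joints at [-1.21, 0.494, 1.345, -0, 1.302, -0.096], TCP at [275.675, -560.919, 221.915] pointing down, gripper open.
Joint ranges: [-2.91, 2.91], [-0.82, 2.16], [0.22, 2.67], [-1.22, 4.37], [0.12, 2.79], [-3.08, 3.08]. Speed limits (rad/s): [1.89, 1.89, 2.57, 3.01, 3.01, 3.01].

### API

Orientations are given as a unit quaternion [x, y, z, w].
In Python, from cell import r, get_image, current_clock, current_joints, current_qvel, current_joint_efforts, current_position, current_tool_rot, current_wrist_force, current_torque, current_finger_gap gives the robot as it stands. Calls block until the motion is done:
- r.move_pose(position, orientation): joint-space move of the TCP to a pose.
- r.move_l(position, ori=None, max_speed=150): straight line of the TCP; ori=None keeps the orientation; max_speed is the mean speed in mm/s.
- r.set_joints(angles): joint-space move.
- r.set_gripper(opening, effort=None): finger opening in mm; effort is the grip in N (None keeps the last); returns when the fingers have stopped.
- r.wait(seconds).
- r.solve_ik(position, orientation): joint angles nearest the present ones, or None.
- get_image(name): name is "scene" or "top" or "wrist"; returns a dict with "pixels" (420x560x3 uint8, blue, green, red), "range_z" (420x560 float32, mm along the optical axis (not along the pixel's ray), 0 where there is no reading), "intrinsics" (3x3 intrinsics, pixels), "k1" (the pictures are not rectified: a ray, as slopes to the right and down, at radius r is drawn at 1 + k1 r^2 times it, then the intrinsics apply), "rvec" (rotation vector, rad) and "tvec" (3), from world to camera coordinates, as OpenCV has them. Camera axes: x right, y down, z forward; pixel columns grow to the right and rows downward; lengths in mm; the calibration is good to about 2 mm. A picture is of the moment at which its call begins.
A pose or a line that the arm cannot do raises r.MotionError and nothing moves.
- r.hand_in(): hands the job in, once; it reports no verdict.
Readings, each from a call of its own:
- current_clock(): time.
- current_joints(): joint angles.
- current_qvel(): joint speeds.
- current_joint_efforts(): joint torques, N m.
- current_position(): TCP position.
- current_tool_rot(): TCP orientation.
- current_wrist_force(): force on the tool from outside, world axes, zero at the start.
- current_torque(): the same for the moment, N m.
- current_finger_gap(): finger opening in mm.
Only numpy, scipy, OpenCV 4.12 (cv2) and the standard library are available. Lean on these libraries where they do the work, as an engineer would, in place of code of your own. Each camera call takes 0.05 s, during which the arm holds its last target.

## Working session

There is one attempt and no reset: what is moved stays moved. The work goes in short steps, each a Python script; the robot and the scene stay as the last script left them, time stands still between calls to the robot, and variables do not carry over. Pictures are saved under pics/ and viewed, and the job is handed in when it is done.

```bash
ls; mkdir -p pics; python3 - <<'E'
from cell import *
import cv2,numpy as np
for n in("scene","top","wrist"):
    d=get_image(n); cv2.imwrite(f"pics/{n}0.png",d["pixels"]); np.savez(f"pics/{n}0.npz",**d)
    print(n,d["intrinsics"],d["k1"],d["rvec"],d["tvec"])
print(current_clock(),current_position(),current_tool_rot())
E
```

```text
pics
scene [[454.44191126   0.         287.35635118]
 [  0.         454.44191126 209.15753971]
 [  0.           0.           1.        ]] -0.013730106744026046 [ 0.87043101  2.47396952 -1.12135181] [ 506.0319466  -180.87337905 1389.33290804]
top [[379.48332624   0.         274.39875388]
 [  0.         379.48332624 211.16504558]
 [  0.           0.           1.        ]] -0.06205614776886008 [ 2.01883801 -2.19723209  0.24703932] [ 22.41028332 638.77389125 902.24768177]
wrist [[295.69443922   0.         282.019538  ]
 [  0.         295.69443922 213.56828151]
 [  0.           0.           1.        ]] -0.016342229243080802 [-2.45936888  1.53144986  0.21642121] [-626.16060443  -30.51597588  392.11564667]
0.15 [ 275.57406983 -560.64791089  221.47487419] [ 9.74027052e-01  2.26431166e-01 -6.55722129e-05 -4.73134584e-04]
```

View pics/scene0.png

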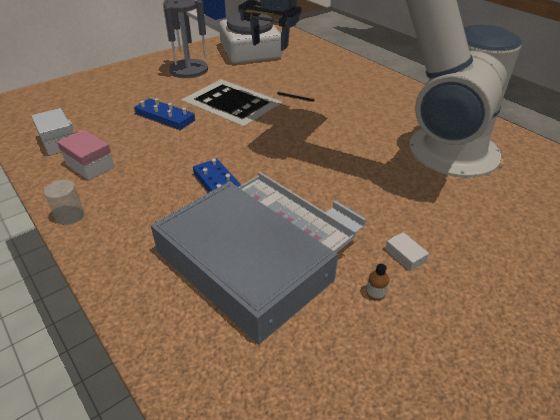

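View pics/top0.png

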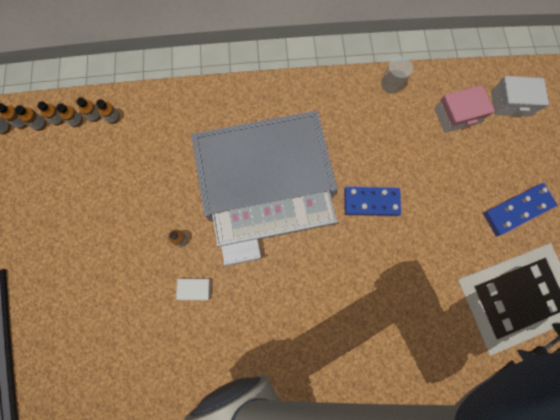

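The top view shows the cabinet at about (195–335, 115–215), its tray pulled out toward the robot with the lip near (241, 253). The bottle is at (177, 237), the carton at (193, 289) and the rack at (372, 201). Next I'll fit the geometry from depth.

```bash
cat > h.py <<'E'
import numpy as np,cv2
def cloud(d):
    K=d["intrinsics"];k1=float(d["k1"]);Z=d["range_z"].astype(float)
    v,u=np.mgrid[0:420,0:560]
    uv=np.stack([u,v],-1).reshape(-1,1,2).astype(float)
    n=cv2.undistortPoints(uv,K,np.array([k1,0,0,0,0.])).reshape(420,560,2)
    P=np.stack([n[...,0]*Z,n[...,1]*Z,Z],-1)
    R=cv2.Rodrigues(np.asarray(d["rvec"],float))[0]
    W=(P-np.asarray(d["tvec"],float).ravel())@R
    W[Z<=0]=np.nan
    return W
E
python3 - <<'E'
from h import *
for n in("top","scene"):
    d=np.load(f"pics/{n}0.npz");W=cloud(d)
    z=W[...,2]
    m=(abs(z-86)<6)
    nl,L,st,c=cv2.connectedComponentsWithStats(m.astype(np.uint8))
    i=1+np.argmax(st[1:,4]); p=W[L==i]
    print(n,st[i],"z med",np.median(p[:,2]))
    r=cv2.minAreaRect(p[:,:2].astype(np.float32)); print(r, cv2.boxPoints(r).tolist())
    b=(z<5)&(z>-8); print("bench z",np.median(z[b]))
d=np.load("pics/top0.npz");W=cloud(d)
for (u,v) in [(241,253),(241,257),(241,260),(241,262),(241,264),(240,245),(240,240),(230,215),(177,237),(193,289),(372,201),(300,220)]: print(u,v,W[v,u].round(1))
for v in range(234,270): print(v,W[v,241].round(1))
E
```

```text
top [  191   110   146   106 10827] z med 84.93378897574628
((772.5889282226562, -11.223892211914062), (230.16079711914062, 347.4742431640625), 6.676281452178955) [[638.09033203125, 147.9558868408203], [678.487548828125, -197.1620635986328], [907.0875244140625, -170.40367126464844], [866.6903076171875, 174.7142791748047]]
bench z -0.9221407031864112
scene [  151   182   187   138 12716] z med 85.93392604254043
((772.5492553710938, -10.482086181640625), (228.5840606689453, 349.55474853515625), 6.669728755950928) [[638.7310791015625, 149.8378448486328], [679.3304443359375, -197.3511505126953], [906.367431640625, -170.80201721191406], [865.76806640625, 176.38697814941406]]
bench z 0.4667600892054426
241 253 [539.6  61.6  61.1]
241 257 [529.6  62.4  59.8]
241 260 [520.2  61.5  78.1]
241 262 [515.6  62.   75.2]
241 264 [517.6  68.4  -2.6]
240 245 [560.   62.7  61.7]
240 240 [570.3  60.6  78.3]
230 215 [639.6  83.2  63.6]
177 237 [592.1 219.8  72.1]
193 289 [460.9 193.1  30.7]
372 201 [ 654.5 -299.3   25.5]
300 220 [611.6 -95.6  62.1]
234 [587.6  58.1  64. ]
235 [584.9  58.3  64.8]
236 [583.1  58.7  60.5]
237 [580.4  58.9  61.3]
238 [578.5  59.4  56.7]
239 [575.5  59.3  59.3]
240 [569.2  57.7  83.9]
241 [567.3  58.2  80. ]
242 [567.5  59.7  61.6]
243 [565.2  60.   60. ]
244 [562.5  60.1  60.6]
245 [559.8  60.2  61.8]
246 [557.2  60.3  62.2]
247 [555.2  60.8  58.3]
248 [552.5  60.9  58.9]
249 [549.7  60.9  61.4]
250 [547.   61.   62.7]
251 [544.5  61.2  62.3]
252 [541.9  61.3  63.1]
253 [539.6  61.6  61.1]
254 [537.1  61.8  60.5]
255 [534.2  61.7  64.1]
256 [531.8  62.   62.5]
257 [529.6  62.4  59.8]
258 [nan nan nan]
259 [522.9  61.5  76. ]
260 [520.2  61.5  78.1]
261 [517.7  61.6  79. ]
262 [515.6  62.   75.2]
263 [5.2e+02 6.8e+01 5.0e-01]
264 [517.6  68.4  -2.6]
265 [514.9  68.5  -2.3]
266 [512.1  68.6  -0.7]
267 [509.4  68.7   0. ]
268 [506.9  69.   -1.4]
269 [504.4  69.3  -3.1]
```

```bash
cat >> h.py <<'E'
C=np.array([772.55,-10.9]);A=np.deg2rad(6.67)
ex=np.array([np.cos(A),np.sin(A)]);ey=np.array([-np.sin(A),np.cos(A)])
def w(lx,ly,z): return [*(C+lx*ex+ly*ey).tolist(),float(z)]
def loc(p): q=np.array(p[:2])-C; return np.array([q@ex,q@ey,p[2]]).round(2)
Q=[float(np.cos(A/2)),float(np.sin(A/2)),0.,0.]  # tool x along cabinet x, z down
E
python3 - <<'E'
from h import *
from cell import *
d=np.load("pics/top0.npz");W=cloud(d).reshape(-1,3);W=W[~np.isnan(W[:,0])]
L=np.c_[(W[:,:2]-C)@ex,(W[:,:2]-C)@ey,W[:,2]]
s=L[(abs(L[:,1]-100)<40)&(L[:,2]>70)&(L[:,2]<85)&(L[:,0]<-215)]
print("lip x",np.percentile(s[:,0],[5,50,95]),"y",s[:,1].min(),s[:,1].max(),len(s))
print(r.solve_ik(w(-285,100,130),Q),current_joints())
r.set_gripper(0,20)
r.move_pose(w(-285,100,130),Q)
print(current_clock(),loc(current_position()),current_finger_gap())
r.move_l(w(-285,100,69))
print(current_clock(),loc(current_position()),current_wrist_force())
for n in("wrist","scene"): cv2.imwrite(f"pics/{n}1.png",get_image(n)["pixels"])
E
```

```text
lip x [-246.98619508 -243.73568749 -239.97548926] y 60.430832977856 139.19582009306282 108
[-8.96085032e-03  4.19842470e-01  1.80272826e+00 -4.44089210e-16
  9.19021920e-01  1.44542202e+00] [-1.20949585e+00  4.94050827e-01  1.34597085e+00 -4.78081170e-06
  1.30252628e+00 -9.55225311e-02]
3.85 [-284.69   99.42  130.09] 0.6914636383148495
4.4083 [-284.83   99.76   69.28] [ 0.02939079 -0.33441002 -0.3762543 ]
```

View pics/wrist1.png

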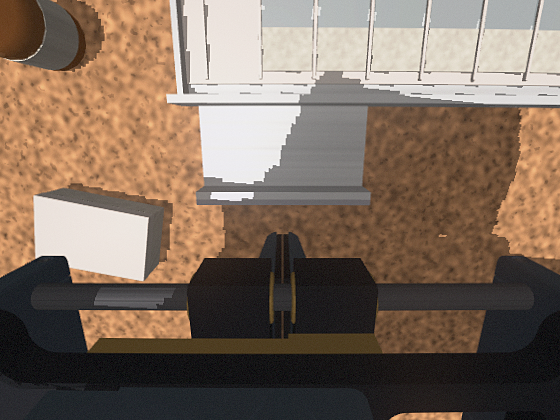

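View pics/scene1.png

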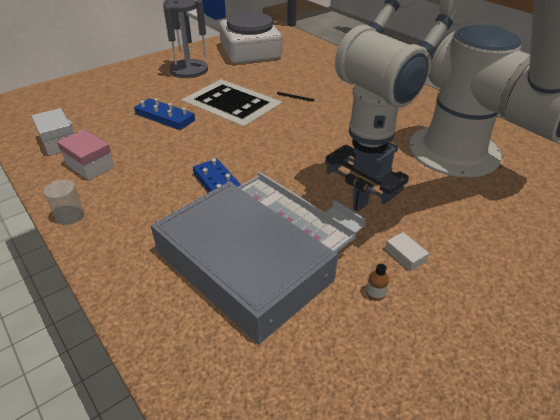

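The wrist view shows the closed fingertips at (281, 235), centred in front of the lip at (283, 197), with the carton at (95, 235) and the bottle clear. Next I'll push the tray home, in small steps at the end.

```bash
python3 - <<'E'
from h import *
from cell import *
def st(t): print(t,round(current_clock(),2),loc(current_position()),(np.array(current_wrist_force())[:2]@ex).round(2),flush=True)
r.move_l(w(-240,100,69),max_speed=60); st("a")
r.move_l(w(-184,100,69),max_speed=70); st("b")
x=-184
while x<-172:
    x+=1.5
    r.move_l(w(x,100,69),max_speed=30); f=np.array(current_wrist_force())[:2]@ex; st(x)
    if f<-10: break
r.wait(0.25); st("held")
for n in("wrist","top"):
    d=get_image(n); cv2.imwrite(f"pics/{n}2.png",d["pixels"]); np.savez(f"pics/{n}2.npz",**d)
E
```

```text
a 5.41 [-240.04  100.01   68.96] -0.04
b 6.36 [-184.04  100.01   69.04] -0.65
-182.5 6.61 [-182.57  100.03   69.07] -1.13
-181.0 6.86 [-181.06  100.     69.01] -1.25
-179.5 7.11 [-179.43  100.03   68.96] -1.39
-178.0 7.36 [-179.38  100.05   68.84] -10.54
held 7.61 [-179.37  100.07   68.84] -9.64
```

```bash
python3 - <<'E'
from h import *
d=np.load("pics/top2.npz");W=cloud(d).reshape(-1,3);W=W[~np.isnan(W[:,0])]
L=np.c_[(W[:,:2]-C)@ex,(W[:,:2]-C)@ey,W[:,2]]
for n,y,z in(("top",100,80),("mid",0,55),("bot",-100,30)):
    s=L[(abs(L[:,1]-y)<40)&(abs(L[:,2]-z)<7)&(L[:,0]<-130)&(L[:,0]>-190)]
    print(n,len(s),np.percentile(s[:,0],[5,50,95]).round(1) if len(s) else'')
E
```

```text
top 0 
mid 57 [-163.4 -159.8 -156.5]
bot 88 [-163.6 -160.6 -156.8]
```

View pics/wrist2.png

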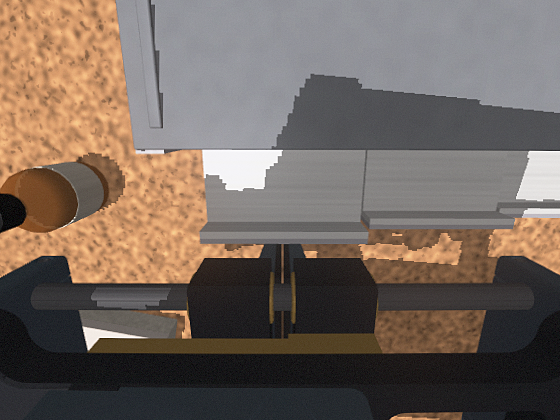

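View pics/top2.png

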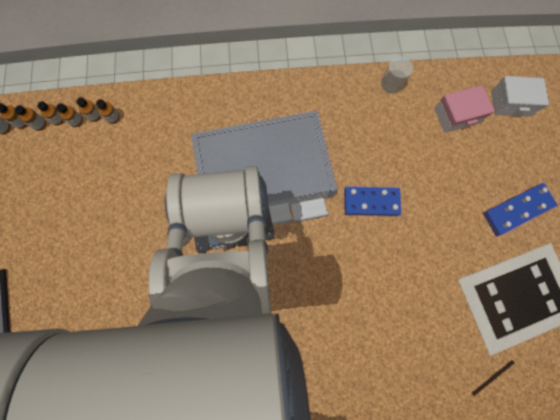

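The tray hit its stop at −179.4 mm; −179.5 was predicted for fully home, so it is home and the calibration is confirmed to within 1 mm. The mid and bottom lips read −160 (home). The wrist view shows all three pulls open from above. Next I'll hook the middle pull.

```bash
python3 - <<'E'
from h import *
from cell import *
def st(t): print(t,round(current_clock(),2),loc(current_position()),(np.array(current_wrist_force())).round(2),flush=True)
r.move_l(w(-195,100,69),max_speed=60)
r.move_l(w(-195,95,115)); 
r.move_l(w(-137,0,112)); st("above")
d=get_image("wrist"); cv2.imwrite("pics/wrist3.png",d["pixels"])
r.move_l(w(-137,0,62),max_speed=80); st("62")
E
```

```text
above 9.49 [-137.57    0.58  111.74] [0.41 0.34 0.52]
62 10.32 [-1.3693e+02 -6.0000e-02  6.2110e+01] [0.26 0.29 0.42]
```

View pics/wrist3.png

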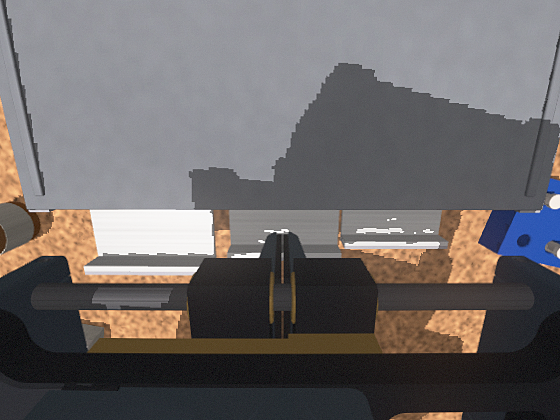

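The fingertips at (282, 238) sit over the middle pull's channel, with its lip at row ~252 and the cabinet edge at row 208. The top lip at (150, 265) is still home. Next I'll lower and draw.

```bash
python3 - <<'E'
from h import *
from cell import *
def st(t):
    f=np.array(current_wrist_force()); print(t,round(current_clock(),2),loc(current_position()),"Fx",(f[:2]@ex).round(2),"Fz",f[2].round(2),flush=True); return f[:2]@ex
r.move_l(w(-137,0,49.5),max_speed=40); st("in")
r.move_l(w(-146,0,49.5),max_speed=25); st("contact")
r.move_l(w(-200,0,49.5),max_speed=50); st("out1")
r.move_l(w(-284,0,49.5),max_speed=60); st("out2")
x=-284
while x>-297:
    x-=1.5
    r.move_l(w(x,0,49.5),max_speed=20)
    if st(x)>9: break
d=get_image("wrist"); cv2.imwrite("pics/wrist4.png",d["pixels"])
E
```

```text
in 10.78 [-1.3714e+02  3.0000e-02  4.9280e+01] Fx -0.14 Fz 0.24
contact 11.28 [-1.4633e+02  1.0000e-02  4.9560e+01] Fx -0.12 Fz 0.3
out1 12.52 [-2.0004e+02 -7.0000e-02  4.9470e+01] Fx 0.0 Fz -0.71
out2 14.07 [-2.8406e+02  2.0000e-02  4.9440e+01] Fx -0.55 Fz 1.15
-285.5 14.32 [-2.8543e+02 -3.0000e-02  4.9490e+01] Fx 0.54 Fz -2.43
-287.0 14.57 [-2.8703e+02 -5.0000e-02  4.9520e+01] Fx 1.17 Fz -0.46
-288.5 14.82 [-2.875e+02 -1.700e-01  4.968e+01] Fx 6.96 Fz -3.99
-290.0 15.07 [-2.8764e+02 -2.7000e-01  4.9800e+01] Fx 13.53 Fz -8.18
```

View pics/wrist4.png

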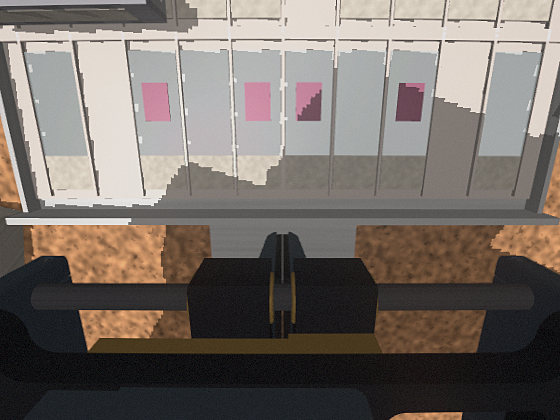

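```bash
python3 - <<'E'
from h import *
from cell import *
r.wait(0.2)
r.move_l(w(-282,0,49.5),max_speed=20)
print(current_wrist_force(),loc(current_position()))
r.move_l(w(-282,0,120),max_speed=80)
r.move_l(w(-330,0,230))
r.move_pose([300,-420,300],Q)
print(current_clock(),current_position(),current_wrist_force())
for n in("scene","top"):
    d=get_image(n); cv2.imwrite(f"pics/{n}5.png",d["pixels"]); np.savez(f"pics/{n}5.npz",**d)
d5=np.load("pics/top5.npz")
def LL(n):
    W=cloud(np.load(n)); s=W.shape
    return np.dstack([(W[...,:2]-C)@ex,(W[...,:2]-C)@ey,W[...,2]])
L=LL("pics/top5.npz").reshape(-1,3)
for n,y,z,x0 in(("top",100,80,-160),("mid",0,55,-310),("bot",-100,30,-160)):
    s=L[(abs(L[:,1]-y)<40)&(abs(L[:,2]-z)<7)&(abs(L[:,0]-x0)<25)]
    print(n,len(s),np.percentile(s[:,0],[5,50,95]).round(1) if len(s) else'')
for n in("top",):
    for f in("0","5"):
        W=cloud(np.load(f"pics/{n}{f}.npz"))
        for nm,(u0,u1,v0,v1),zl in(("bottle",(160,195,222,255),60),("box",(170,215,272,306),25),("rack",(338,408,180,222),18)):
            p=W[v0:v1,u0:u1].reshape(-1,3); p=p[p[:,2]>zl]; print(f,nm,len(p),p.mean(0).round(1))
E
```

```text
[0.09225329 0.04564263 0.42041896] [-2.8226e+02  6.0000e-02  4.9430e+01]
19.35 [ 300.56334037 -419.22903856  299.71395445] [-0.89273814  0.28765367  0.46151042]
top 104 [-163.3 -160.1 -156.5]
mid 94 [-313.5 -310.1 -306.9]
bot 154 [-183.5 -165.3 -137.6]
0 bottle 97 [594.1 226.7  75.6]
0 box 655 [461.  194.6  29.4]
0 rack 1442 [ 655.1 -301.3   27.3]
5 bottle 93 [594.8 226.4  76.1]
5 box 655 [461.  194.5  29.3]
5 rack 1445 [ 655.1 -301.2   27.3]
```

View pics/scene5.png

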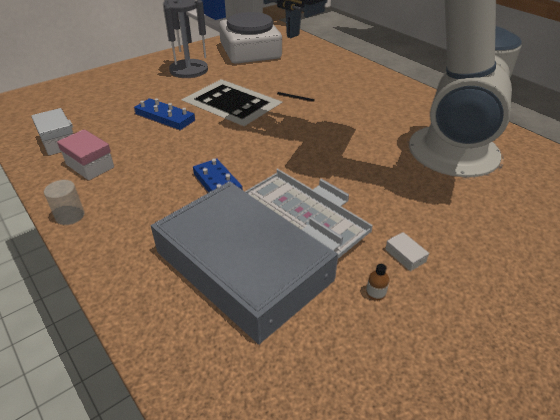

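View pics/top5.png

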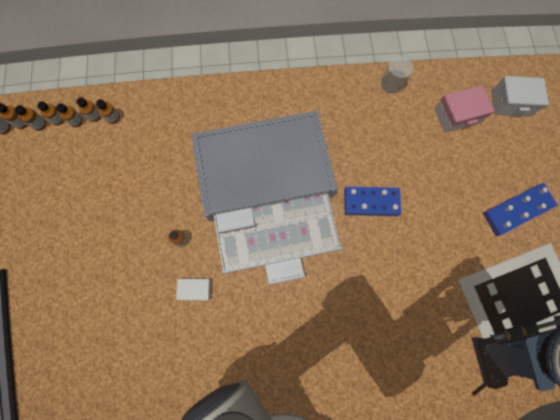

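The middle lip reads −310.1, which is 150 mm out. The top lip is at −160.1 (home), and the bystanders shifted less than 1 mm. The scene view shows the middle tray fully open and the arm well clear.

```bash
python3 - <<'E'
from cell import *
r.wait(0.3); r.hand_in(); print(current_clock())
E
```

```text
the job is handed in; nothing more can be done
the job is handed in; nothing more can be done
```

I pushed the top tray home, drew the middle tray out to its stop with a fingertip hooked behind its lip, and handed the job in at about 20 s on the robot's clock. No verdict is reported.

- **Top tray:** I pushed its label face with closed fingers until it met the stop, at a wrist force of about 10 N. The finger stopped at −179.4 mm in cabinet x, against −179.5 mm expected. The last top view puts its lip at −160.1 mm, which is home.
- **Middle tray:** I drew it at 60 mm/s or slower, and it met the stop at about 13 N. Its lip reads −310.1 mm, so it is about 150 mm out.
- **Bystanders:** the bottle, carton and rack each measured within 1 mm of where they started.
- **Robot:** the arm was clear of everything, with the wrist force back near zero.

**Checks that disagreed or could not be made:**
- **Finger reading at the middle stop:** the finger stopped at −287.5 mm, about 3 mm short of the −290.5 mm expected. The camera shows the full 150 mm of travel, so the likely cause is my assumption about the fingertip's thickness on that side.
- **Wrist force during the draw:** readings taken between moves were near zero until close to the stop. The contact force behind the lip is clear only there.
- **Bottom tray:** the open middle tray hides its lip, so I could not measure it at the end. It read home before the draw, and the fingers never went below the middle pull.

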